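# Prop up the guard cover and reset the trim knob

## Task

On the grey trim unit, lift the sprung clear cover by its handle bar until the side stay catches it, let it down gently onto the stay and let go, so that it stands propped open. Then press the black knob down, keep it down while turning it clockwise until you feel it meet its stop, without forcing the stop, and let it spring back up there. Leave the cover propped and the eraser and the square battery where they are.

Things in the scene. Friction and masses are not known exactly. Their poses are not given: they have to be found in the camera images.
- trim_unit: Grey instrument box fixed to the table, 140 x 160 x 50 mm (x, y, z), a black knob on top under a clear flip cover. Origin at the centre of its underside; x points from its front (terminal posts, handle bar) to its rear (hinge), y to its left, z up. Its place and yaw vary.
- stay_notch (a point): Notch near the free end of the stay, a dark flat steel arm along the top of the box's left side (unit y = 65 to 73 mm), pivoted 35 mm ahead of the box's centre. A weak spring lifts it under a peg on the cover's left side; when the cover is raised far enough, the peg drops into the notch by itself and the stay then holds the cover up.
- cover_hinge (a point): Middle of the cover's hinge line, on the box: unit frame (55, 0, 50) mm. The hinge runs along the unit's y.
- cover_bar (a point): Middle of the handle bar: round, 10 mm thick, parallel to the hinge, 58 mm clear between its two arms. A 29 mm opening parts it from the cover plate's front edge and the air below is free, so it can be pinched from above across the bar and turns between the fingers. Shut: 139 mm ahead of the hinge line, 66 mm above it. It moves up and rearward on a 154 mm radius about the hinge.
- cover (a joint): Opening of the cover, rad: 0 shut, 2.05 end of travel. A spring closes it at all angles (about 1 to 3 N at the bar): let go, it slams shut. Beyond about 1.80 the stay clicks in by itself; brought back slowly from about 1.92, the cover comes to rest on the stay at about 1.75, bears on it firmly and stays when let go. It must not close faster than 4 rad/s.
- knob_grip (a point): On the knob's vertical axis at the height to grip: unit frame (-15, 0, 90) mm with the knob up. The knob is a fluted black cylinder, 34 mm across, from 74 to 104 mm over the table when up, with a white ridge on top. Round its foot is a steel collar, 53 mm across, top 63 mm over the table.
- knob (a joint): Turn of the knob, rad, growing clockwise from above; starts at -0.14 to -0.08; friction 0.03 N m. Not pressed, its pin strikes a gate at 0.0 to 0.58. Pressed, it goes under the gate to a stop at 0.72 to 1.32, which varies and is not measured: feel the moment rise, stop by about 0.15 to 0.3 N m. Only within about 0.1 before the stop can the let-go knob spring up; short of that the gate keeps it down.
- knob_press (a joint): How far the knob is pressed down, m: 0 up, 0.009 bottom. It must be pressed by more than 0.0048 to pass under the gate (0.0065 is good). The spring pushes up with 4.5 N at the top and 8.5 N at the bottom.
- collar (a joint): Slip of the steel collar on its seat, rad, 0 at the start. The collar carries gate and stop and is clamped by friction: about 0.45 N m on the knob against gate or stop makes it slip, and then the trim is lost. It must stay within 0.035 of 0.
- eraser_mid (a point): Centre of a loose eraser, 20 x 45 x 12 mm, lying on the table beside the unit's left side. To be left alone.
- battery_mid (a point): Centre of a loose square battery, 26 x 49 x 17 mm, lying on the table beside the unit's right side. To be left alone.

How it is judged:
On the way, in this order (a step that is already met when the one before it is completed fails the run):
1. the cover stands propped on the stay, let go (value of joint cover between 1.65 and 1.83 rad and contact force between the fingers and cover below 0.2 N), for 0.3 s.
2. the knob is pressed in and turned clockwise past the gate (value of joint cover between 1.65 and 1.83 rad and value of joint knob_press above 0.0035 m and value of joint knob above 0.45 rad), for 0.05 s.
3. the knob has sprung up at its stop, with the cover still propped (value of joint cover between 1.65 and 1.83 rad and value of joint knob above 0.62 rad and value of joint knob_press below 0.0015 m), for 0.2 s.
At the end, for the whole second after the job is handed in: The cover stands on its stay at 1.65 to 1.83 rad, at rest; the knob is turned beyond 0.62 rad, at rest, and has sprung up to within 1.5 mm of its top position (all of step 3 and velocity of joint cover between -0.1 and 0.1 rad/s and velocity of joint knob between -0.1 and 0.1 rad/s); the robot touches nothing.
It fails at once if the cover is let fall or slam (closing faster than 4 rad/s) (velocity of joint cover below -4 rad/s).
It fails at once if gate or stop is forced: the collar slips by more than 0.035 rad (value of joint collar above 0.035 rad or value of joint collar below -0.035 rad).
It fails at once if the eraser or the square battery is moved by more than 20 mm (distance of any of eraser_mid, battery_mid from where it was at the start of the episode above 0.02 m).
It also fails if it takes over 69 s, if anything falls off the work surface, if the arm or the gripper's body presses on something with over 40 N, if the wrist force passes 120 N, or if a joint passes its speed limit or range.

## Robot

A 6-joint arm with a two-finger parallel gripper is mounted at the origin on a cart in front of the work surface, level with it; the furniture and walls round the work are solid. World frame = base frame: x ahead of the robot, y to its left, z up, the work surface at z = 0. Lengths are in m, angles in rad, forces in N, time in s.
With the tool pointing down it reaches from about 0.35 to 0.975 m from the base axis. Payload 4.9 kg.
Tool frame: the origin (TCP) lies midway between the tips of the shut fingers; the grasp point (between the pads) lies 19 mm behind it; z points along the fingers, y is the line along which they close (so a half turn about z gives the same grasp; the last joint's range is limited). The gripper opens to 85 mm and grips with 20 to 120 N. Pads are 22 mm wide; open, the fingers measure 114 mm over their backs; the gripper's body (76 mm by 85 mm) begins 54 mm behind the grasp point. The pads swing forward as they close: fully open they stand 13 mm farther back than shut.
Start: joints at [-1.434, 0.053, 1.613, -0, 1.476, -0.119], TCP at [0.158, -0.605, 0.202] pointing down, gripper open.
Joint ranges: [-3.01, 3.01], [-1.01, 2.22], [0.06, 2.58], [-1.02, 4.17], [0.09, 2.62], [-3.14, 3.14]. Speed limits (rad/s): [2.57, 2.57, 3.14, 3.14, 3.14, 3.14].

## Interface

Orientations are given as a rotation vector (axis times angle).
In Python, from station import ctrl, optics, job gives the robot as it stands.
- The arm moves only by the shell command python3 -m jog 'ROWS' [OPENING] [FORCE]. ROWS is JSON, a list of rows, each a list of 2 entries, a list of its own where there are three numbers: the shift along the tool's x, y, z in m, then the turn, a rotation vector about the tool's x, y, z in rad. A call has 1 to 5 rows; each row is the pose to reach, as a shift and turn from the pose commanded when the call began, along the tool's axes at that moment; what a row does not reach only later rows make up. A row lasts 1/10 s, in which the tool goes at most 50 mm and 8.59 degrees, less where a joint would pass 70% of its speed; a pose out of reach is approached as far as the arm can. A call with a gripper value outside its range is refused whole. OPENING is the opening, from 0 (shut) to 1 (fully open), set as the call begins (- or left out, the last holds). The fingers move at their own pace and stop on an object; FORCE is the grip in N (left out, the last holds). Time passes only in rows, so rows that repeat a pose let the fingers close. It gives the time, the measured TCP pose, the force, the opening and the grip force at its end, in the units of the state.
- ctrl.get_obs(): the state, without advancing time (a new reading comes with each control period).
- optics.get_image(name): name is "scene" or "top" or "wrist"; returns a dict with "image" (384x512x3 uint8, blue, green, red), "fx", "fy", "cx", "cy" (pixels), "rvec" (rotation vector, rad) and "tvec" (3), from world to camera coordinates, as OpenCV has them; the wrist camera has in their place "mount" (4x4, takes a point from camera to tool coordinates, whose origin is the TCP and whose axes are the flange's). Camera axes: x right, y down, z forward; pixel columns grow to the right and rows downward; lengths in m; the calibration is good to about 2 mm. A picture is of the moment at which its call begins: read the wrist's pose just before it. There is no depth.
- job.finish_job(): hands the job in; it is judged then, once.
The state is a dict: "t": time; "q": joint angles; "dq": joint speeds; "effort": joint torques, N m; "tool_pos": TCP position; "tool_rot": TCP orientation; "contact_force": force on the tool from outside, world axes, zero at the start; "wrist_torque": the same for the moment, N m; "opening": finger opening in m; "grip_force": force on a finger pad.
Only numpy, scipy, OpenCV 4.12 (cv2) and the standard library are available. Lean on these libraries where they do the work, as an engineer would, in place of code of your own. Each camera call takes 0.05 s, during which the arm holds its last target. There are 200 camera calls.

## Working session

There is one attempt and no reset: what is moved stays moved. The work goes in short steps, Python scripts to look and compute and a shell command to move; the robot and the scene stay as the last step left them, time stands still between calls to the robot, and variables do not carry over. Pictures are saved under pics/ and viewed, at most 10 in all, crops included, and the job is handed in when it is done.

```bash
mkdir -p pics; ls; python3 - <<'E'
from station import ctrl, optics
import cv2,numpy as np
o=ctrl.get_obs();print(o)
for n in("top","scene"):
    d=optics.get_image(n);cv2.imwrite(f"pics/{n}0.png",d["image"])
    print(n,{k:v for k,v in d.items() if k!="image"})
    np.savez(f"{n}.npz",**d)
E
```

```text
pics
{'t': 0.0, 'q': array([-1.43399686e+00,  5.33649627e-02,  1.61429500e+00, -2.98985052e-05,
        1.47602562e+00, -1.18981622e-01]), 'dq': array([ 0.00112407, -0.00013871,  0.00166585,  0.00030042,  0.00063762,
        0.0021684 ]), 'effort': array([-1.07161781e-03, -3.93685412e+01, -3.70177603e+01, -1.82365479e-04,
        7.17422459e-03, -8.19552554e-06]), 'tool_pos': array([ 0.158033  , -0.60397348,  0.20025748]), 'tool_rot': array([-3.11385965e+00, -4.00423204e-01,  7.59849205e-05]), 'contact_force': array([-0.12818256,  0.18196846,  0.12737677]), 'wrist_torque': array([ 0.01280346,  0.00062626, -0.07721961]), 'grip_force': 0.0, 'opening': 0.08505847717406383}
top {'fx': 455.2489419661448, 'fy': 455.2489419661448, 'cx': 260.2640180065953, 'cy': 190.27742549568103, 'rvec': array([ 2.09754322, -2.16317732,  0.13194045]), 'tvec': array([0.05860534, 0.5266933 , 0.89265729])}
scene {'fx': 459.8385147405369, 'fy': 459.8385147405369, 'cx': 258.69808958942616, 'cy': 197.0231131281912, 'rvec': array([ 1.15364309, -2.02079112,  1.2090859 ]), 'tvec': array([0.30634181, 0.29574602, 0.71881697])}
```

View pics/top0.png

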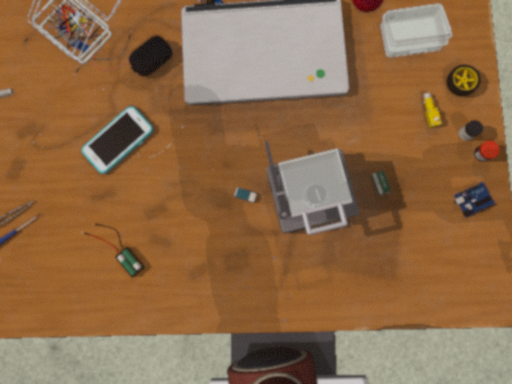

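View pics/scene0.png

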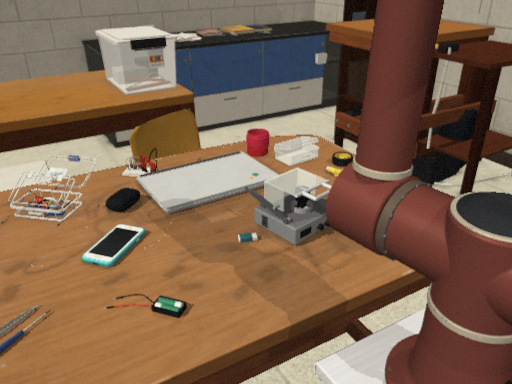

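The top view shows the unit at about (313,192), with the bar at about (325,228) facing the robot, the eraser at (246,195) and the battery at (381,183). I'll enlarge it.

```bash
python3 - <<'E'
import cv2,numpy as np
for n,(x0,y0,x1,y1) in {"top":(225,130,405,250),"scene":(230,160,350,250)}.items():
    im=cv2.imread(f"pics/{n}0.png")[y0:y1,x0:x1]
    s=4.4 if n=="top" else 6.5
    im=cv2.resize(im,None,fx=s,fy=s,interpolation=cv2.INTER_CUBIC)
    for x in range(x0,x1,20):cv2.putText(im,str(x),(int((x-x0)*s),10),0,.35,(0,0,255));cv2.line(im,(int((x-x0)*s),0),(int((x-x0)*s),im.shape[0]),(0,0,255) if 0 else (200,120,120),1)
    for y in range(y0,y1,20):cv2.putText(im,str(y),(0,int((y-y0)*s)+10),0,.35,(0,0,255));cv2.line(im,(0,int((y-y0)*s)),(im.shape[1],int((y-y0)*s)),(200,120,120),1)
    cv2.imwrite(f"pics/{n}c.png",im)
E
```

```text
(no output)
```

View pics/topc.png

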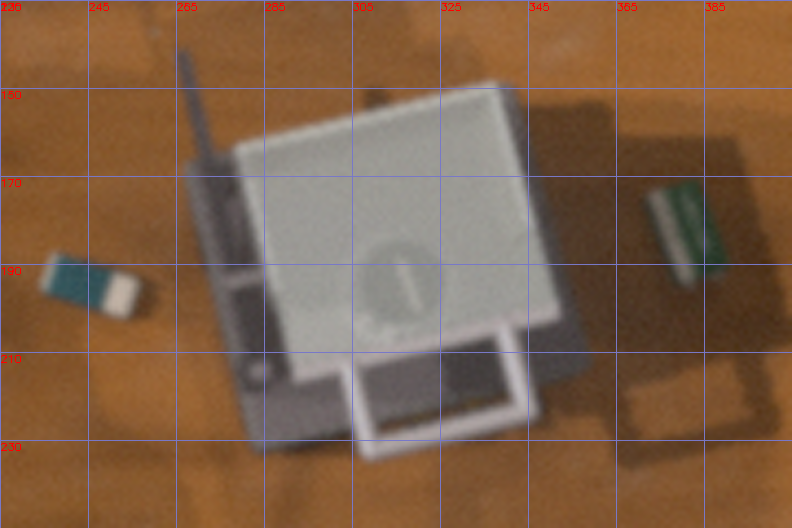

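View pics/scenec.png

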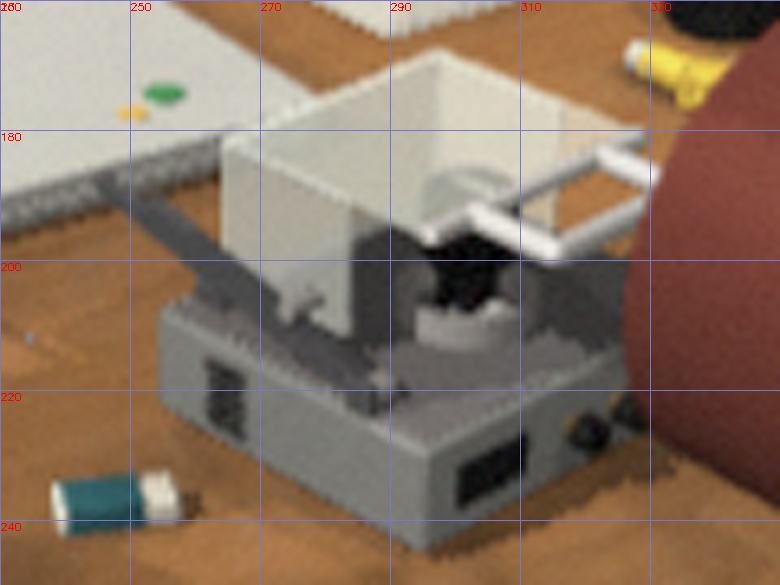

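```bash
cat > fit.py <<'E'
import cv2,numpy as np
from scipy.optimize import least_squares
from scipy.spatial.transform import Rotation as R
C={n:np.load(f"{n}.npz") for n in("top","scene")}
def proj(n,P):
    d=C[n];K=np.array([[d["fx"],0,d["cx"]],[0,d["fy"],d["cy"]],[0,0,1.]])
    return cv2.projectPoints(np.array(P,float),d["rvec"],d["tvec"],K,None)[0].reshape(-1,2)
T=[("top",(-70,80,50),(282.3,231.1)),("top",(70,80,50),(268.2,168.2)),("top",(-70,-80,50),(358.6,214.5)),
("top",(-84,0,116),(327.7,228.2)),("top",(-89,35,116),(308,233.6)),("top",(-89,-35,116),(347.7,223.8)),("top",(-15,0,104),(316.4,194.1)),
("scene",(-70,80,0),(295.4,244.6)),("scene",(-70,80,50),(296.2,228.9)),("scene",(70,80,50),(254.9,208)),("scene",(70,80,0),(255.4,221.8))]
def w(p,U):
    return R.from_euler("z",p[2]).apply(np.array(U)/1000)+[p[0],p[1],0]
def f(p): return np.concatenate([proj(n,[w(p,U)])[0]-uv for n,U,uv in T])
if __name__=="__main__":
    for s in (T,[t for t in T if t[0]=="top"]):
        T=s
        r=least_squares(f,[.6,-.1,0.2],loss="soft_l1");print(r.x,np.round(f(r.x).reshape(-1,2),1).tolist())
        print("bar",w(r.x,(-84,0,116)),"knob",w(r.x,(-15,0,90)),"hinge",w(r.x,(55,0,50)))
E
python3 fit.py
```

```text
[ 0.52517237 -0.0657643   0.1907728 ] [[0.5, 0.8], [-0.8, -3.3], [2.2, -0.2], [-0.3, -0.5], [1.6, 0.9], [-1.2, 2.3], [1.5, -1.5], [-0.4, 3.5], [-0.5, 0.7], [-0.1, -1.2], [-0.4, 2.4]]
bar [ 0.4426963  -0.08169219  0.116     ] knob [ 0.5104445  -0.06860857  0.09      ] hinge [ 0.57917456 -0.05533532  0.05      ]
[ 0.52500225 -0.0645302   0.19496841] [[0.1, 1.0], [-1.5, -3.0], [1.7, -0.3], [-0.8, -0.5], [1.1, 1.0], [-1.7, 2.3], [0.9, -1.4]]
bar [ 0.44259373 -0.08080399  0.116     ] knob [ 0.51028644 -0.06743624  0.09      ] hinge [ 0.57896021 -0.05387475  0.05      ]
```

```bash
cat > go.py <<'E'
# usage: go.py x y z yaw  (yaw = heading of tool y in world, tool down) -> shift & turn in tool frame
import sys,numpy as np
from scipy.spatial.transform import Rotation as R
from station import ctrl
def tgt(yaw):
    y=np.array([np.cos(yaw),np.sin(yaw),0]);z=np.array([0,0,-1.]);return R.from_matrix(np.c_[np.cross(y,z),y,z])
if __name__=="__main__":
    x,y,z,yaw=map(float,sys.argv[1:5]);o=ctrl.get_obs();r=R.from_rotvec(o["tool_rot"])
    Y=r.as_matrix()[:,1];print("cur",o["t"].round(2) if hasattr(o["t"],"round") else o["t"],o["tool_pos"].round(4),"yaw",np.arctan2(Y[1],Y[0]).round(3),"q",o["q"].round(2),"F",o["contact_force"].round(2),"op",round(o["opening"],4))
    print("shift",(r.inv().apply(np.array([x,y,z])-o["tool_pos"])).round(4),"turn",(r.inv()*tgt(yaw)).as_rotvec().round(3))
    print("world x,y,z in tool:",r.inv().apply(np.eye(3)).round(3).tolist())
E
python3 go.py 0.43 -0.083 0.22 0.193;python3 go.py 0.43 -0.083 0.22 -2.948
```

```text
cur 0.1 [ 0.158  -0.6041  0.2004] yaw -1.315 q [-1.43  0.05  1.61  0.    1.48 -0.12] F [ 0.26  0.43 -0.28] op 0.0854
shift [ 0.3949 -0.4354 -0.0187] turn [-1.000e-03 -2.000e-03 -1.508e+00]
world x,y,z in tool: [[0.967, 0.253, -0.0], [0.253, -0.967, 0.002], [0.0, -0.002, -1.0]]
cur 0.1 [ 0.158  -0.6041  0.2004] yaw -1.315 q [-1.43  0.05  1.61  0.    1.48 -0.12] F [ 0.26  0.43 -0.28] op 0.0854
shift [ 0.3949 -0.4354 -0.0187] turn [-2.000e-03  1.000e-03  1.633e+00]
world x,y,z in tool: [[0.967, 0.253, -0.0], [0.253, -0.967, 0.002], [0.0, -0.002, -1.0]]
```

```bash
python3 -m jog '[[[0.03,-0.03,-0.004],[0,0,-0.12]],[[0.065,-0.07,-0.008],[0,0,-0.25]],[[0.1,-0.105,-0.012],[0,0,-0.38]],[[0.13,-0.14,-0.016],[0,0,-0.5]],[[0.16,-0.18,-0.019],[0,0,-0.62]]]' 0.7; python3 go.py 0.43 -0.083 0.22 0.193
```

```text
t: 0.6
tool_pos: [0.2679, -0.3882, 0.2202]
tool_rot: [-2.842, -1.338, -0.001]
contact_force: [0.6, -0.4, 0.1]
opening: 0.0598
grip_force: 0.0
cur 0.6 [ 0.2679 -0.3882  0.2202] yaw -0.69 q [-1.12 -0.34  1.93  0.    1.55 -0.43] F [ 0.64 -0.37  0.08] op 0.0598
shift [ 0.3386 -0.0694  0.0004] turn [-0.    -0.001 -0.883]
world x,y,z in tool: [[0.637, 0.771, 0.0], [0.771, -0.637, 0.001], [0.0, -0.0, -1.0]]
```

```bash
python3 -m jog '[[[0.045,-0.01,0],[0,0,-0.14]],[[0.09,-0.02,0],[0,0,-0.28]],[[0.135,-0.03,0],[0,0,-0.42]],[[0.18,-0.04,0],[0,0,-0.56]],[[0.225,-0.05,0],[0,0,-0.69]]]' 0.7;python3 go.py 0.43 -0.083 0.22 0.193
```

```text
t: 1.1
tool_pos: [0.3733, -0.1834, 0.2202]
tool_rot: [2.221, 2.221, 0.0]
contact_force: [0.6, 0.8, -0.2]
opening: 0.0596
grip_force: 0.0
cur 1.1 [ 0.3733 -0.1834  0.2202] yaw 0.0 q [-0.64 -0.49  2.05  0.    1.59 -0.64] F [ 0.64  0.79 -0.25] op 0.0596
shift [0.1004 0.0567 0.0002] turn [ 0.     0.    -0.193]
world x,y,z in tool: [[-0.0, 1.0, 0.0], [1.0, 0.0, -0.0], [-0.0, 0.0, -1.0]]
```

```bash
python3 -m jog '[[[0.035,0.02,0],[0,0,-0.06]],[[0.07,0.04,0],[0,0,-0.13]],[[0.1,0.057,0],[0,0,-0.193]],[[0.1,0.057,0],[0,0,-0.193]],[[0.1,0.057,0],[0,0,-0.193]]]' 0.33;python3 - <<'E'
from station import ctrl, optics
import cv2,numpy as np,pickle
o=ctrl.get_obs();d=optics.get_image("wrist");pickle.dump((o,d),open("w1.pkl","wb"))
print({k:v for k,v in d.items() if k!="image"})
cv2.imwrite("pics/w1.png",cv2.resize(d["image"],(768,576)))
E
```

```text
t: 1.6
tool_pos: [0.4303, -0.085, 0.22]
tool_rot: [-2.001, -2.421, 0.001]
contact_force: [0.6, -0.5, -0.0]
opening: 0.0278
grip_force: 0.0
{'fx': 268.73651391714674, 'fy': 268.73651391714674, 'cx': 252.2201453973464, 'cy': 191.1805750771042, 'mount': array([[-1.50189396e-03, -9.54124458e-01, -2.99406516e-01,
         7.65830820e-02],
       [ 9.99998870e-01, -1.45209581e-03, -3.88809626e-04,
        -1.06074855e-03],
       [-6.37941736e-05, -2.99406762e-01,  9.54125561e-01,
        -1.72284937e-01],
       [ 0.00000000e+00,  0.00000000e+00,  0.00000000e+00,
         1.00000000e+00]])}
```

View pics/w1.png

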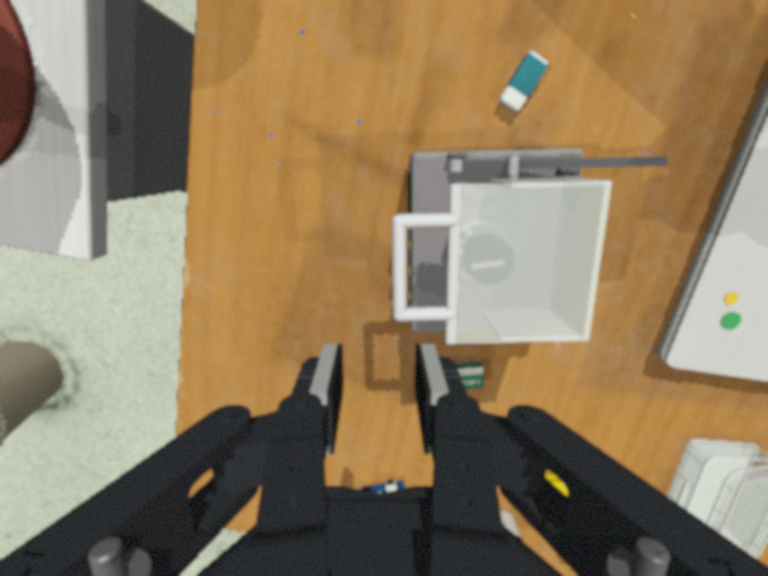

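The wrist view shows the bar centred at about (401,267) in the enlarged picture, parallel to the image columns, with the knob top at (487,259) and the box corners at (411,153), (412,330) and (582,150). I'll refit the pose from this view alone.

```bash
python3 - <<'E'
import pickle,numpy as np
from fit import w
from scipy.spatial.transform import Rotation as R
from scipy.optimize import least_squares
o,d=pickle.load(open("w1.pkl","rb"))
M=np.eye(4);M[:3,:3]=R.from_rotvec(o["tool_rot"]).as_matrix();M[:3,3]=o["tool_pos"]
I=np.linalg.inv(M@d["mount"])
def pr(P):
    c=I[:3,:3]@P+I[:3,3];return np.array([d["fx"]*c[0]/c[2]+d["cx"],d["fy"]*c[1]/c[2]+d["cy"]])
T=[((-70,80,50),(411,153)),((-70,-80,50),(412,330)),((70,80,50),(582,150)),((-84,0,116),(401,267)),((-84,31,116),(400,219)),((-84,-31,116),(401,315)),((-15,0,104),(487,259))]
f=lambda p:np.concatenate([pr(w(p,U))-np.array(uv)/1.5 for U,uv in T])
r=least_squares(f,[.525,-.065,.19],loss="soft_l1");print(r.x,f(r.x).reshape(-1,2).round(1).tolist())
print("bar",w(r.x,(-84,0,116)),"knob",w(r.x,(-15,0,90)),"hinge",w(r.x,(55,0,50)))
E
```

```text
[ 0.52493086 -0.06064967  0.21361013] [[0.5, -1.9], [-0.1, 2.0], [3.0, -3.1], [-1.2, 0.4], [-0.8, 3.2], [-0.9, -4.2], [3.6, 1.5]]
bar [ 0.44284002 -0.07845677  0.116     ] knob [ 0.51027178 -0.06382951  0.09      ] hinge [ 0.57868082 -0.04899025  0.05      ]
```

```bash
python3 go.py 0.444 -0.080 0.097 0.20
```

```text
cur 1.65 [ 0.4302 -0.0857  0.2201] yaw 0.188 q [-0.37 -0.43  2.   -0.    1.57 -0.55] F [ 0.16 -0.23 -0.25] op 0.0285
shift [0.003  0.0147 0.1231] turn [-0.001 -0.    -0.012]
world x,y,z in tool: [[-0.187, 0.982, -0.001], [0.982, 0.187, -0.0], [-0.0, -0.001, -1.0]]
```

```bash
python3 -m jog '[[[0.003,0.0147,0.02],[0,0,-0.01]],[[0.003,0.0147,0.05],[0,0,-0.01]],[[0.003,0.0147,0.085],[0,0,-0.01]],[[0.003,0.0147,0.11],[0,0,-0.01]],[[0.003,0.0147,0.123],[0,0,-0.01]]]' 0.33; python3 - <<'E'
from station import ctrl, optics
import cv2
d=optics.get_image("wrist");cv2.imwrite("pics/w2.png",cv2.resize(d["image"][120:384,100:420],None,fx=2,fy=2))
E
```

```text
t: 2.15
tool_pos: [0.4423, -0.0805, 0.0946]
tool_rot: [-1.992, -2.424, 0.003]
contact_force: [-1.5, -0.8, 0.2]
opening: 0.0279
grip_force: 0.0
```

View pics/w2.png

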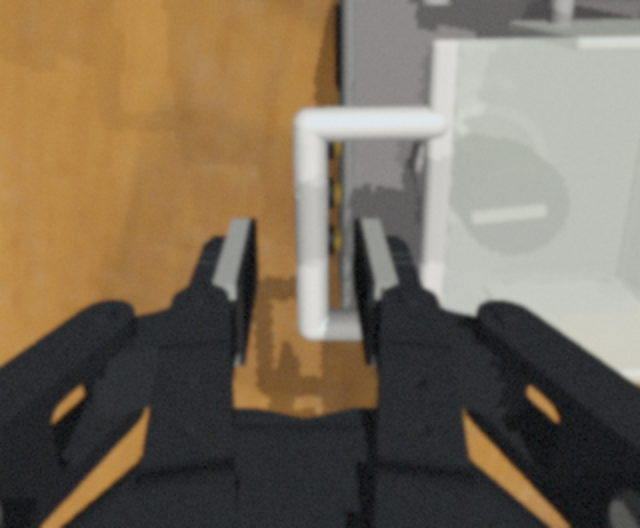

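The bar (column ~312 in the crop) lies between the fingers (247 to 365), and its arms are at rows 120 and 325. Next I check where the grasp point projects along the bar.

```bash
python3 - <<'E'
import pickle,numpy as np
o,d=pickle.load(open("w1.pkl","rb"))
I=np.linalg.inv(d["mount"])
for P in [(0,0,-.019),(0,0,0),(.029,0,-.019),(-.029,0,-.019),(.011,.014,-.019),(-.011,.014,-.019)]:
    c=I[:3,:3]@P+I[:3,3];u=np.array([d["fx"]*c[0]/c[2]+d["cx"],d["fy"]*c[1]/c[2]+d["cy"]]);print(P,((u-[100,120])*2).round())
E
```

```text
(0, 0, -0.019) [308. 229.]
(0, 0, 0) [308. 204.]
(0.029, 0, -0.019) [308. 141.]
(-0.029, 0, -0.019) [308. 308.]
(0.011, 0.014, -0.019) [354. 196.]
(-0.011, 0.014, -0.019) [352. 260.]
```

```bash
python3 -m jog '[[[0,0.001,0],[0,0,0]],[[0,0.001,0],[0,0,0]],[[0,0.001,0],[0,0,0]],[[0,0.001,0],[0,0,0]]]' 0 25; python3 go.py 0.444 -0.080 0.097 0.20
python3 - <<'E'
import numpy as np
a0=np.arctan2(66,-139)
for th in np.arange(0,2.01,.1):
    a=a0-th; print(round(th,2),"dR",round(.154*np.cos(a)+.139,4),"dz",round(.154*np.sin(a)-.066,4))
E
```

```text
t: 2.6
tool_pos: [0.4464, -0.08, 0.099]
tool_rot: [1.989, 2.428, 0.001]
contact_force: [-0.5, -0.6, 0.1]
opening: -0.0001
grip_force: 0.0
cur 2.6 [ 0.4464 -0.08    0.099 ] yaw 0.198 q [-0.34 -0.29  2.1  -0.    1.33 -0.54] F [-0.54 -0.62  0.14] op -0.0001
shift [ 0.0005 -0.0023  0.002 ] turn [ 0.002  0.001 -0.002]
world x,y,z in tool: [[-0.197, 0.98, 0.002], [0.98, 0.197, -0.001], [-0.001, 0.002, -1.0]]
0.0 dR -0.0001 dz 0.0001
0.1 dR 0.0072 dz 0.0136
0.2 dR 0.0158 dz 0.0264
0.3 dR 0.0256 dz 0.0382
0.4 dR 0.0366 dz 0.049
0.5 dR 0.0486 dz 0.0587
0.6 dR 0.0615 dz 0.0671
0.7 dR 0.0752 dz 0.0741
0.8 dR 0.0895 dz 0.0798
0.9 dR 0.1043 dz 0.084
1.0 dR 0.1194 dz 0.0868
1.1 dR 0.1348 dz 0.0879
1.2 dR 0.1502 dz 0.0876
1.3 dR 0.1654 dz 0.0857
1.4 dR 0.1804 dz 0.0823
1.5 dR 0.195 dz 0.0774
1.6 dR 0.2091 dz 0.0711
1.7 dR 0.2224 dz 0.0634
1.8 dR 0.2349 dz 0.0545
1.9 dR 0.2465 dz 0.0443
2.0 dR 0.257 dz 0.033
```

The fingers closed fully, so they missed the bar. I'll look again.

```bash
python3 - <<'E'
from station import ctrl, optics
import cv2,numpy as np
d=optics.get_image("wrist");a=cv2.resize(d["image"][120:384,100:420],None,fx=1.6,fy=1.6)
d=optics.get_image("scene");b=cv2.resize(d["image"][140:260,200:380],None,fx=2.8,fy=2.8)[:, :]
b=cv2.resize(b,(288,422)) if 0 else b
h=max(a.shape[0],b.shape[0]);p=lambda i:cv2.copyMakeBorder(i,0,h-i.shape[0],0,0,0)
im=np.hstack([p(a),p(b)]);s=800/im.shape[1];cv2.imwrite("pics/m3.png",cv2.resize(im,None,fx=s,fy=s));print(im.shape)
E
```

```text
(422, 1016, 3)
```

View pics/m3.png

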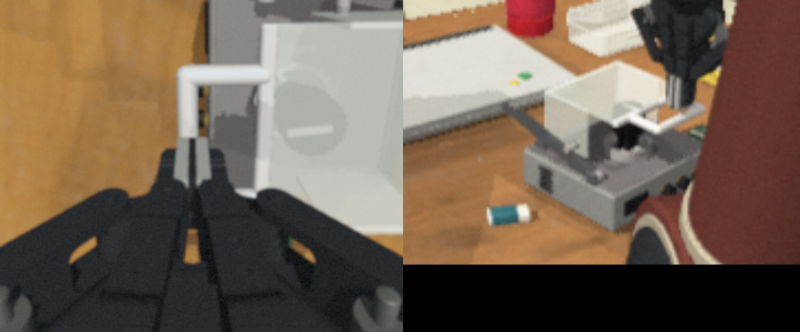

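```bash
python3 go.py 0.444 -0.080 0.097 0.20; python3 - <<'E'
from fit import *
from station import ctrl,optics
o=ctrl.get_obs();print(o["tool_pos"],o["grip_force"])
A=np.array([.525,-.0635,.2])
for n in("scene","top"):print(n,"tcp",proj(n,[o["tool_pos"]]),"bar L,mid,R",proj(n,[w(A,(-84,y,116)) for y in(29,0,-29)]).tolist())
d=optics.get_image("scene");cv2.imwrite("pics/s4.png",cv2.resize(d["image"][150:230,270:360],None,fx=8,fy=8*0.9,interpolation=cv2.INTER_CUBIC))
E
```

```text
cur 2.7 [ 0.4459 -0.0798  0.0984] yaw 0.198 q [-0.34 -0.29  2.1  -0.    1.33 -0.54] F [0.07 0.08 0.1 ] op -0.0005
shift [ 0.0002 -0.0019  0.0014] turn [ 0.001  0.001 -0.002]
world x,y,z in tool: [[-0.197, 0.98, 0.001], [0.98, 0.197, -0.001], [-0.001, 0.001, -1.0]]
[ 0.44591578 -0.07982433  0.09835324] 0.0
scene tcp [[324.07011243 201.12327072]] bar L,mid,R [[316.964906391939, 198.9100868879559], [325.57943138243274, 194.80471750689975], [333.91529018279095, 190.8321502995886]]
top tcp [[325.19480483 226.62879819]] bar L,mid,R [[311.3014574011924, 231.28601795977295], [326.5449807831053, 227.70045785699], [341.7824350986276, 224.11632531145648]]
```

View pics/s4.png

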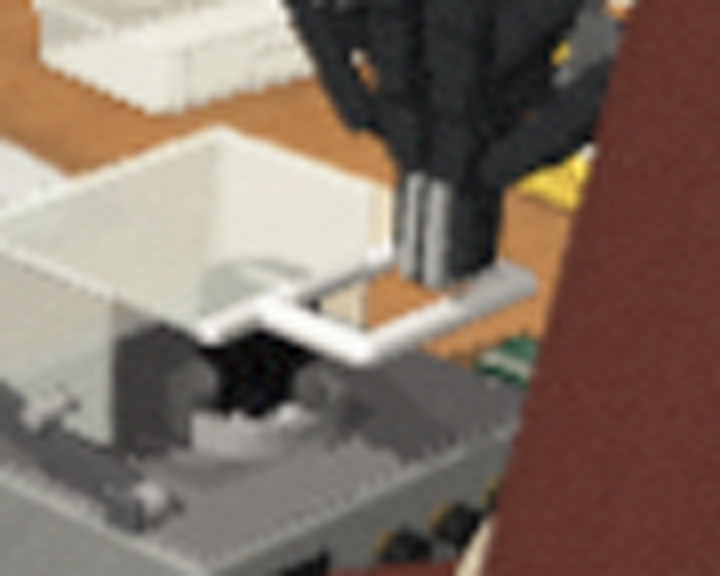

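The fingertip shows at about pixel (324,189), while the reported TCP projects to (324,201). The real tips are therefore well above the TCP. I'll quantify this from both views.

```bash
python3 - <<'E'
from fit import *
import pickle
from station import ctrl
o,d=pickle.load(open("w1.pkl","rb"))
I=np.linalg.inv(d["mount"])
def wp(P):
    c=I[:3,:3]@P+I[:3,3];return np.array([d["fx"]*c[0]/c[2]+d["cx"],d["fy"]*c[1]/c[2]+d["cy"]])
o=ctrl.get_obs();r=R.from_rotvec(o["tool_rot"])
for z in(0,-.01,-.02,-.03,-.035,-.04,-.045):
    s=[proj("scene",[o["tool_pos"]+r.apply([x,0,z])])[0].round(1) for x in(.011,-.011)]
    print(z,"scene x=+-11:",s,"wrist2x x=+-11:",[((wp((x,0,z))-[100,120])*2).round() for x in (.011,-.011)])
E
```

```text
0 scene x=+-11: [array([320.9, 202.8]), array([327.3, 199.7])] wrist2x x=+-11: [array([308., 174.]), array([308., 233.])]
-0.01 scene x=+-11: [array([321.1, 198.9]), array([327.5, 195.9])] wrist2x x=+-11: [array([308., 185.]), array([308., 246.])]
-0.02 scene x=+-11: [array([321.4, 195. ]), array([327.8, 192. ])] wrist2x x=+-11: [array([308., 198.]), array([308., 261.])]
-0.03 scene x=+-11: [array([321.7, 191. ]), array([328.1, 188. ])] wrist2x x=+-11: [array([308., 211.]), array([308., 278.])]
-0.035 scene x=+-11: [array([321.8, 189.1]), array([328.3, 186.1])] wrist2x x=+-11: [array([309., 219.]), array([308., 288.])]
-0.04 scene x=+-11: [array([321.9, 187.1]), array([328.4, 184.1])] wrist2x x=+-11: [array([309., 227.]), array([309., 297.])]
-0.045 scene x=+-11: [array([322.1, 185. ]), array([328.6, 182.1])] wrist2x x=+-11: [array([309., 236.]), array([309., 308.])]
```

```bash
python3 -m jog '[[[0,0,0],[0,0,0]],[[0,0,0],[0,0,0]],[[0,0,0],[0,0,0]],[[0,0,0.01],[0,0,0]],[[0,0,0.018],[0,0,0]]]' 0.33 25;  python3 -m jog '[[[0,0,0.01],[0,0,0]],[[0,0,0.018],[0,0,0]],[[0,0,0.018],[0,0,0]]]' 0.33; python3 -m jog '[[[0,0,0],[0,0,0]],[[0,0,0],[0,0,0]],[[0,0,0],[0,0,0]],[[0,0,0],[0,0,0]]]' 0 25
```

```text
t: 3.25
tool_pos: [0.4452, -0.0796, 0.0786]
tool_rot: [-1.991, -2.43, 0.0]
contact_force: [0.3, -0.3, 0.5]
opening: 0.0279
grip_force: 0.0
t: 3.55
tool_pos: [0.444, -0.0792, 0.0594]
tool_rot: [-1.989, -2.427, 0.002]
contact_force: [-0.1, -0.0, -0.9]
opening: 0.0282
grip_force: 0.0
t: 3.95
tool_pos: [0.444, -0.0799, 0.0614]
tool_rot: [-1.989, -2.429, 0.004]
contact_force: [-4.8, -0.4, 1.6]
opening: 0.009
grip_force: 24.6
```

```bash
python3 -m jog '[[[0,0.0034,-0.007],[0,0,0]],[[0,0.0072,-0.0136],[0,0,0]],[[0,0.0114,-0.020],[0,0,0]],[[0,0.0158,-0.0264],[0,0,0]],[[0,0.0206,-0.0325],[0,0,0]]]'; python3 go.py 0.444 -0.080 0.097 0.20
```

```text
t: 4.45
tool_pos: [0.4645, -0.0755, 0.095]
tool_rot: [-1.989, -2.428, 0.004]
contact_force: [-8.3, 0.3, 3.2]
opening: 0.0091
grip_force: 24.5
cur 4.45 [ 0.4645 -0.0755  0.095 ] yaw 0.198 q [-0.32 -0.23  2.06 -0.    1.32 -0.52] F [-8.34  0.3   3.24] op 0.0091
shift [-0.0004 -0.021  -0.0019] turn [-0.004 -0.001 -0.002]
world x,y,z in tool: [[-0.197, 0.98, -0.004], [0.98, 0.197, 0.0], [0.001, -0.004, -1.0]]
```

```bash
python3 -m jog '[[[0,0.009,-0.012],[0,0,0]],[[0,0.0206,-0.0223],[0,0,0]],[[0,0.033,-0.0313],[0,0,0]],[[0,0.0462,-0.039],[0,0,0]],[[0,0.0602,-0.0453],[0,0,0]]]'
```

```text
t: 4.95
tool_pos: [0.5254, -0.0626, 0.1416]
tool_rot: [-1.99, -2.43, -0.002]
contact_force: [-5.0, 3.7, 3.2]
opening: 0.0091
grip_force: 24.6
```

```bash
python3 -m jog '[[[0,0.0144,-0.0053],[0,0,0]],[[0.0003,0.0294,-0.0089],[0,0,0]],[[0.0006,0.0446,-0.0109],[0,0,0]],[[0.0008,0.06,-0.0113],[0,0,0]],[[0.001,0.0753,-0.0102],[0,0,0]]]'
```

```text
t: 5.45
tool_pos: [0.6001, -0.0467, 0.1521]
tool_rot: [1.99, 2.43, 0.005]
contact_force: [-2.0, 2.9, 4.1]
opening: 0.0088
grip_force: 24.7
```

```bash
python3 -m jog '[[[0.0002,0.015,0.002],[0,0,0]],[[0.0004,0.0298,0.006],[0,0,0]],[[0.0006,0.0442,0.0116],[0,0,0]],[[0.0008,0.0579,0.0186],[0,0,0]],[[0.001,0.0708,0.0269],[0,0,0]]]'
```

```text
t: 5.95
tool_pos: [0.6695, -0.0319, 0.1246]
tool_rot: [1.989, 2.43, 0.004]
contact_force: [-0.8, 2.1, 3.6]
opening: 0.0087
grip_force: 24.7
```

```bash
python3 -m jog '[[[0.0001,0.0062,0.0046],[0,0,0]],[[0.0002,0.0121,0.0096],[0,0,0]],[[0.0003,0.0178,0.0148],[0,0,0]],[[0.0003,0.020,0.017],[0,0,0]],[[0.0003,0.02,0.017],[0,0,0]]]'
```

```text
t: 6.45
tool_pos: [0.6886, -0.028, 0.1067]
tool_rot: [1.989, 2.429, 0.005]
contact_force: [1.5, 4.1, 4.9]
opening: 0.009
grip_force: 25.2
```

```bash
python3 -m jog '[[[0,-0.0022,-0.0021],[0,0,0]],[[0,-0.0045,-0.0042],[0,0,0]],[[0,-0.0068,-0.0063],[0,0,0]],[[0,-0.0091,-0.0085],[0,0,0]],[[0,-0.0114,-0.0104],[0,0,0]]]';python3 -m jog '[[[0,-0.0012,-0.001],[0,0,0]],[[0,-0.0024,-0.002],[0,0,0]],[[0,-0.0036,-0.003],[0,0,0]],[[0,-0.0048,-0.004],[0,0,0]],[[0,-0.006,-0.0047],[0,0,0]]]'
```

```text
t: 6.95
tool_pos: [0.6774, -0.0304, 0.1175]
tool_rot: [1.989, 2.428, 0.006]
contact_force: [-1.7, 4.1, 2.8]
opening: 0.0091
grip_force: 25.0
t: 7.45
tool_pos: [0.6713, -0.0318, 0.1221]
tool_rot: [1.989, 2.428, 0.005]
contact_force: [1.6, 4.8, 5.6]
opening: 0.009
grip_force: 25.4
```

```bash
python3 -m jog '[[[0,-0.001,-0.0007],[0,0,0]],[[0,-0.002,-0.0014],[0,0,0]],[[0,-0.002,-0.0014],[0,0,0]]]';python3 -m jog '[[[0,-0.001,-0.0007],[0,0,0]],[[0,-0.002,-0.0013],[0,0,0]],[[0,-0.002,-0.0013],[0,0,0]]]'
```

```text
t: 7.75
tool_pos: [0.6694, -0.0322, 0.1236]
tool_rot: [1.989, 2.428, 0.005]
contact_force: [1.9, 4.9, 6.2]
opening: 0.0093
grip_force: 25.4
t: 8.05
tool_pos: [0.6673, -0.0327, 0.1249]
tool_rot: [1.989, 2.428, 0.005]
contact_force: [1.9, 4.9, 6.2]
opening: 0.0089
grip_force: 25.5
```

```bash
python3 - <<'E'
from station import ctrl, optics
import cv2,numpy as np
d=optics.get_image("wrist");a=cv2.resize(d["image"],(400,300))
d=optics.get_image("top");b=cv2.resize(d["image"][120:240,230:390],(400,300))
d=optics.get_image("scene");c=cv2.resize(d["image"][130:255,230:396],(800,602),interpolation=cv2.INTER_CUBIC)[:600]
c=cv2.resize(c,(400,300));c2=cv2.resize(d["image"][170:230,240:320],(400,300),interpolation=cv2.INTER_CUBIC)
cv2.imwrite("pics/m5.png",np.vstack([np.hstack([a,b]),np.hstack([c,c2])]))
E
```

```text
(no output)
```

View pics/m5.png

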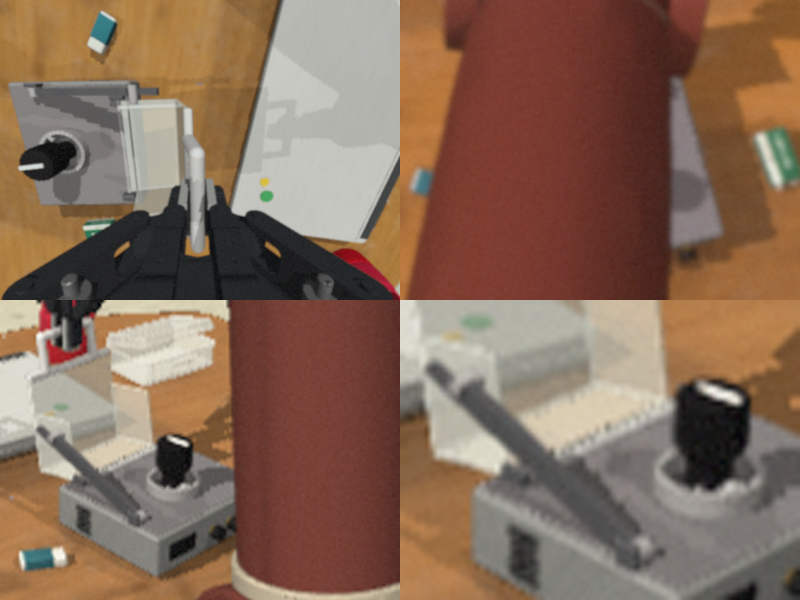

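The picture shows the cover upright, with the stay raised and its free end (about (440,370) in the lower right panel) at the cover's peg. By the TCP, the cover is at about 1.745. I'll keep lowering in small steps until the stay's force shows.

```bash
python3 -m jog '[[[0,-0.001,-0.0006],[0,0,0]],[[0,-0.0015,-0.0009],[0,0,0]],[[0,-0.0015,-0.0009],[0,0,0]]]';python3 -m jog '[[[0,-0.001,-0.0006],[0,0,0]],[[0,-0.0015,-0.0009],[0,0,0]],[[0,-0.0015,-0.0009],[0,0,0]]]'
```

```text
t: 8.5
tool_pos: [0.6662, -0.033, 0.1258]
tool_rot: [1.989, 2.428, 0.005]
contact_force: [2.5, 5.1, 5.2]
opening: 0.0093
grip_force: 25.5
t: 8.8
tool_pos: [0.6651, -0.0333, 0.1266]
tool_rot: [1.989, 2.427, 0.006]
contact_force: [4.2, 3.9, 4.7]
opening: 0.0091
grip_force: 25.4
```

```bash
python3 -m jog '[[[0,-0.001,-0.0006],[0,0,0]],[[0,-0.0015,-0.0009],[0,0,0]],[[0,-0.0015,-0.0009],[0,0,0]]]';python3 -m jog '[[[0,-0.001,-0.0006],[0,0,0]],[[0,-0.0015,-0.0009],[0,0,0]],[[0,-0.0015,-0.0009],[0,0,0]]]'
```

```text
t: 9.1
tool_pos: [0.664, -0.0336, 0.1275]
tool_rot: [1.988, 2.426, 0.007]
contact_force: [5.2, 4.2, 2.7]
opening: 0.0088
grip_force: 25.3
t: 9.4
tool_pos: [0.6629, -0.034, 0.1284]
tool_rot: [1.988, 2.426, 0.008]
contact_force: [6.5, 3.8, 3.0]
opening: 0.0091
grip_force: 25.2
```

```bash
python3 -m jog '[[[0,0.0015,0.001],[0,0,0]],[[0,0.003,0.002],[0,0,0]],[[0,0.0045,0.003],[0,0,0]]]'; python3 -m jog '[[[0,0,0],[0,0,0]],[[0,0,0],[0,0,0]],[[0,0,0],[0,0,0]],[[0,0,0],[0,0,0]]]' 0.21;python3 -m jog '[[[0,-0.001,0],[0,0,0]],[[0,-0.001,0],[0,0,0]]]'
```

```text
t: 9.7
tool_pos: [0.6664, -0.033, 0.1257]
tool_rot: [1.989, 2.428, 0.006]
contact_force: [2.4, 5.0, 7.1]
opening: 0.009
grip_force: 25.6
t: 10.1
tool_pos: [0.6639, -0.0337, 0.1231]
tool_rot: [-1.991, -2.429, 0.002]
contact_force: [0.6, -0.4, -0.1]
opening: 0.0177
grip_force: 0.0
t: 10.3
tool_pos: [0.6633, -0.0337, 0.1238]
tool_rot: [-1.991, -2.43, 0.001]
contact_force: [0.3, -0.2, -0.4]
opening: 0.0181
grip_force: 0.0
```

```bash
python3 -m jog '[[[0,-0.001,0],[0,0,0]],[[0,-0.001,0],[0,0,0]],[[0,-0.001,-0.01],[0,0,0]],[[0,-0.001,-0.03],[0,0,0]],[[0,-0.001,-0.06],[0,0,0]]]' 0.36;python3 -m jog '[[[0,0,-0.03],[0,0,0]],[[0,0,-0.06],[0,0,0]],[[0,0,-0.06],[0,0,0]]]';python3 - <<'E'
from station import optics
import cv2,numpy as np
d=optics.get_image("scene");np.savez("scene_a.npz",**d)
E
python3 go.py 0.510 -0.066 0.2 0.20
```

```text
t: 10.8
tool_pos: [0.6614, -0.0335, 0.183]
tool_rot: [-1.989, -2.427, 0.003]
contact_force: [-0.1, -0.4, 0.8]
opening: 0.0311
grip_force: 0.0
t: 11.1
tool_pos: [0.6655, -0.0342, 0.2518]
tool_rot: [1.985, 2.423, 0.009]
contact_force: [-0.2, -1.6, 1.1]
opening: 0.0306
grip_force: 0.0
cur 11.15 [ 0.6644 -0.034   0.2486] yaw 0.198 q [-0.16  0.12  1.47 -0.    1.55 -0.36] F [-0.81 -0.84  0.37] op 0.031
shift [-0.0009 -0.158   0.0475] turn [ 0.007  0.003 -0.002]
world x,y,z in tool: [[-0.197, 0.98, 0.007], [0.98, 0.197, -0.001], [-0.003, 0.007, -1.0]]
```

```bash
python3 -m jog '[[[0,-0.04,0.002],[0,0,0]],[[0,-0.08,0.005],[0,0,0]],[[0,-0.12,0.01],[0.003,0,0]],[[0,-0.158,0.014],[0.006,0.003,0]],[[-0.001,-0.158,0.014],[0.006,0.003,0]]]' 0.7;python3 -m jog '[[[0,0,0],[0,0,0]],[[0,0,0],[0,0,0]],[[0,0,0],[0,0,0]]]'; python3 - <<'E'
from station import ctrl, optics
import cv2,numpy as np,pickle
o=ctrl.get_obs();d=optics.get_image("wrist");pickle.dump((o,d),open("w3.pkl","wb"))
a=cv2.resize(d["image"],(800,600),interpolation=cv2.INTER_CUBIC)
c=np.load("scene_a.npz")["image"];c2=cv2.resize(c[150:240,230:330],(250,225),interpolation=cv2.INTER_CUBIC)
a[375:,550:]=c2
cv2.imwrite("pics/w3.png",a)
E
```

```text
t: 11.65
tool_pos: [0.5034, -0.0657, 0.2268]
tool_rot: [-1.986, -2.42, 0.009]
contact_force: [0.9, -0.4, -0.2]
opening: 0.06
grip_force: 0.0
t: 11.95
tool_pos: [0.5089, -0.0657, 0.2302]
tool_rot: [-1.987, -2.426, 0.004]
contact_force: [-0.3, 0.1, -0.4]
opening: 0.0601
grip_force: 0.0
```

View pics/w3.png

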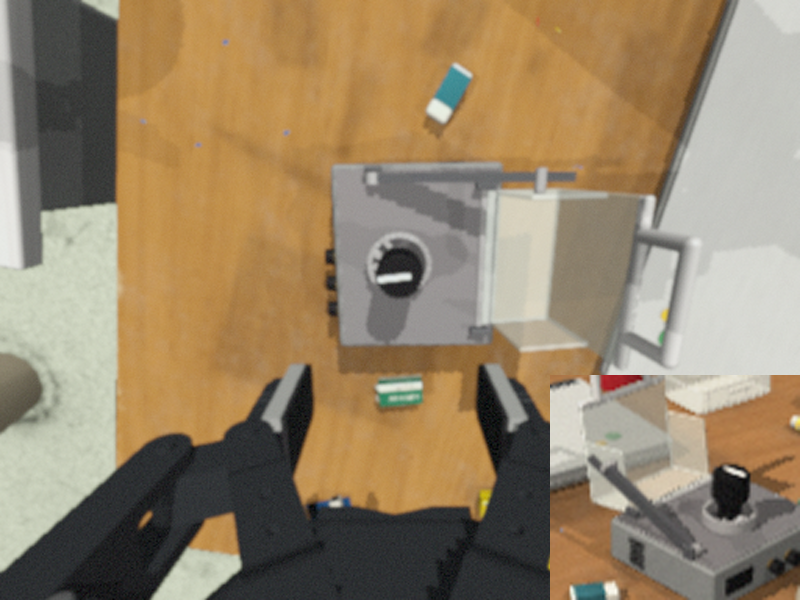

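The cover stands propped. The knob top is centred at about (399,274), the collar at (399,264), and the box corners at (333,166), (500,164), (341,346) and (491,343).

```bash
python3 - <<'E'
import pickle,numpy as np
from scipy.spatial.transform import Rotation as R
o,d=pickle.load(open("w3.pkl","rb"))
M=np.eye(4);M[:3,:3]=R.from_rotvec(o["tool_rot"]).as_matrix();M[:3,3]=o["tool_pos"]
W=M@d["mount"]
def ray(u,v,z):
    u/=1.5625;v/=1.5625
    r=W[:3,:3]@np.array([(u-d["cx"])/d["fx"],(v-d["cy"])/d["fy"],1]);return (W[:3,3]+r*(z-W[2,3])/r[2]).round(4)
for n,u,v,z in[("knobtop",399.5,273.5,.104),("knob L edge",375,273,.104),("knob R edge",425,273,.104),("collar",399,264,.063),("FL",333,166,.05),("RL",500,164,.05),("FR",341,346,.05),("RR",491,343,.05)]:print(n,ray(u,v,z))
E
python3 go.py 0.508 -0.066 0.14 0.9
```

```text
knobtop [ 0.5104 -0.0627  0.104 ]
knob L edge [ 0.4928 -0.0659  0.104 ]
knob R edge [ 0.5286 -0.0587  0.104 ]
collar [ 0.5107 -0.0647  0.063 ]
FL [0.4435 0.0006 0.05  ]
RL [0.5742 0.0283 0.05  ]
FR [ 0.4746 -0.1528  0.05  ]
RR [ 0.6078 -0.1229  0.05  ]
cur 12.0 [ 0.5088 -0.0657  0.2302] yaw 0.199 q [-0.27 -0.23  1.83  0.    1.55 -0.47] F [ 0.27 -0.18  0.17] op 0.06
shift [-0.0004 -0.0004  0.0902] turn [-0.005 -0.005 -0.701]
world x,y,z in tool: [[-0.197, 0.98, -0.006], [0.98, 0.197, 0.002], [0.003, -0.006, -1.0]]
```

```bash
python3 -m jog '[[[0.001,0.001,0.01],[0,0,-0.14]],[[0.001,0.0015,0.02],[0,0,-0.28]],[[0.001,0.002,0.04],[-0.003,-0.003,-0.42]],[[0.001,0.002,0.06],[-0.005,-0.005,-0.56]],[[0.001,0.002,0.09],[-0.005,-0.005,-0.7]]]' 0.7;python3 -m jog '[[[0,0,0],[0,0,0]],[[0,0,0],[0,0,0]]]'; python3 go.py 0.5105 -0.0642 0.04 0.9
```

```text
t: 12.5
tool_pos: [0.511, -0.0644, 0.141]
tool_rot: [1.026, 2.965, 0.001]
contact_force: [-0.4, -0.3, -0.1]
opening: 0.0598
grip_force: 0.0
t: 12.7
tool_pos: [0.5092, -0.0641, 0.1399]
tool_rot: [-1.04, -2.963, -0.0]
contact_force: [0.7, 0.5, 1.1]
opening: 0.0598
grip_force: 0.0
cur 12.7 [ 0.5092 -0.0641  0.1399] yaw 0.895 q [-0.27 -0.17  1.93  0.    1.38 -1.17] F [0.75 0.51 1.09] op 0.0598
shift [-0.0012  0.0007  0.0999] turn [-0.    -0.001 -0.005]
world x,y,z in tool: [[-0.781, 0.625, -0.001], [0.625, 0.781, 0.0], [0.001, -0.0, -1.0]]
```

```bash
python3 -m jog '[[[-0.001,0.0007,0.025],[0,0,0]],[[-0.001,0.0007,0.05],[0,0,0]],[[-0.001,0.0007,0.075],[0,0,0]],[[-0.001,0.0007,0.09],[0,0,0]],[[-0.001,0.0007,0.1],[0,0,0]]]' 0.7;python3 -m jog '[[[0,0,0],[0,0,0]],[[0,0,0],[0,0,0]]]'; python3 go.py 0.5105 -0.0642 0.04 0.9
```

```text
t: 13.2
tool_pos: [0.5111, -0.0645, 0.0403]
tool_rot: [1.038, 2.964, 0.0]
contact_force: [1.0, -0.7, -0.1]
opening: 0.0597
grip_force: 0.0
t: 13.4
tool_pos: [0.5113, -0.0646, 0.0412]
tool_rot: [1.037, 2.963, 0.001]
contact_force: [-0.2, 0.9, 0.5]
opening: 0.0598
grip_force: 0.0
cur 13.4 [ 0.5113 -0.0646  0.0412] yaw 0.898 q [-0.27 -0.05  2.    0.    1.19 -1.17] F [-0.2   0.87  0.47] op 0.0598
shift [ 0.0009 -0.0002  0.0012] turn [ 0.001  0.002 -0.002]
world x,y,z in tool: [[-0.782, 0.624, 0.002], [0.624, 0.782, -0.0], [-0.002, 0.001, -1.0]]
```

```bash
python3 -m jog '[[[0,0,0],[0,0,0]],[[0,0,0],[0,0,0]],[[0,0,0],[0,0,0]],[[0,0,0],[0,0,0]],[[0,0,0],[0,0,0]]]' 0 40; python3 -c "
from station import ctrl
o=ctrl.get_obs();print(o['wrist_torque'],o['effort'])"
```

```text
t: 13.9
tool_pos: [0.5112, -0.0646, 0.041]
tool_rot: [1.036, 2.963, 0.001]
contact_force: [0.0, -0.3, 4.4]
opening: 0.0333
grip_force: 39.3
[-0.07968647 -0.04674931  0.05372242] [ 8.76054238e-02 -2.83733511e+01 -3.04031754e+01  3.15802381e-02
  1.33180213e-01 -2.22599840e-03]
```

```bash
python3 -m jog '[[[0,0,0.002],[0,0,0]],[[0,0,0.004],[0,0,0]],[[0,0,0.006],[0,0,0]],[[0,0,0.007],[0,0,0]],[[0,0,0.007],[0,0,0]]]'; python3 -c "
from station import ctrl
o=ctrl.get_obs();print(o['wrist_torque'],o['effort'][5],o['contact_force'],o['tool_pos'])"
```

```text
t: 14.4
tool_pos: [0.5113, -0.0646, 0.0339]
tool_rot: [1.036, 2.963, 0.001]
contact_force: [0.5, -0.8, 6.3]
opening: 0.0328
grip_force: 39.6
[-0.04546634  0.05624321 -0.00097961] -0.0027316692285239697 [ 0.5181611  -0.80719285  6.30925191] [ 0.51127303 -0.06458848  0.03385831]
```

```bash
python3 -m jog '[[[0,0,0.001],[0,0,0]],[[0,0,0.001],[0,0,0]]]'; python3 -m jog '[[[0,0,0],[0,0,0.08]],[[0,0,0],[0,0,0.16]],[[0,0,0],[0,0,0.22]]]'; python3 -c "
from station import ctrl
o=ctrl.get_obs();print(o['wrist_torque'],o['effort'][5],o['contact_force'],o['tool_pos'])"
```

```text
t: 14.6
tool_pos: [0.5113, -0.0646, 0.033]
tool_rot: [1.036, 2.963, 0.001]
contact_force: [-0.3, 0.2, 8.5]
opening: 0.0328
grip_force: 39.6
t: 14.9
tool_pos: [0.5113, -0.0646, 0.0331]
tool_rot: [1.359, 2.83, 0.001]
contact_force: [-0.6, 0.4, 7.2]
opening: 0.033
grip_force: 39.8
[-0.02423354  0.0680615  -0.00392709] -0.38884556852281094 [-0.6099624   0.39267647  7.20739126] [ 0.51133639 -0.06456539  0.03305501]
```

```bash
cat > tq.py <<'E'
from station import ctrl
o=ctrl.get_obs();print("torque",o['wrist_torque'].round(3),"eff6",round(o['effort'][5],3),"Fz",o['contact_force'][2].round(1),"z",o['tool_pos'][2].round(4),"q6",o['q'][5].round(4))
E
python3 tq.py; python3 -m jog '[[[0,0,0],[0,0,0]],[[0,0,0],[0,0,0]]]' >/dev/null;python3 tq.py;  python3 -m jog '[[[0,0,0],[0,0,0.06]],[[0,0,0],[0,0,0.12]],[[0,0,0],[0,0,0.18]],[[0,0,0],[0,0,0.22]],[[0,0,0],[0,0,0.22]]]'; python3 tq.py
```

```text
torque [-0.024  0.068 -0.004] eff6 -0.389 Fz 7.2 z 0.0331 q6 -0.9457
torque [-0.001  0.036 -0.012] eff6 -0.022 Fz 6.8 z 0.0331 q6 -0.9483
t: 15.6
tool_pos: [0.5114, -0.0645, 0.0331]
tool_rot: [1.659, 2.665, 0.002]
contact_force: [0.3, -0.3, 7.7]
opening: 0.0328
grip_force: 39.8
torque [ 0.011  0.083 -0.055] eff6 0.113 Fz 7.7 z 0.0331 q6 -0.7277
```

```bash
for i in 1; do python3 -m jog '[[[0,0,0],[0,0,0.06]],[[0,0,0],[0,0,0.12]],[[0,0,0],[0,0,0.18]],[[0,0,0],[0,0,0.18]]]' >/dev/null; python3 tq.py; python3 -m jog '[[[0,0,0],[0,0,0.06]],[[0,0,0],[0,0,0.1]],[[0,0,0],[0,0,0.1]]]' >/dev/null; python3 tq.py; done
```

```text
torque [ 0.046  0.043 -0.051] eff6 0.184 Fz 7.9 z 0.0331 q6 -0.5473
torque [ 0.063 -0.008 -0.029] eff6 0.113 Fz 5.9 z 0.0331 q6 -0.4477
```

```bash
python3 -m jog '[[[0,0,0],[0,0,0.03]],[[0,0,0],[0,0,0.03]]]' >/dev/null; python3 tq.py; python3 -m jog '[[[0,0,0],[0,0,0.03]],[[0,0,0],[0,0,0.03]]]' >/dev/null; python3 tq.py;python3 -m jog '[[[0,0,0],[0,0,0.03]],[[0,0,0],[0,0,0.03]]]' >/dev/null; python3 tq.py
```

```text
torque [ 0.097  0.017 -0.008] eff6 0.069 Fz 6.8 z 0.0331 q6 -0.4179
torque [ 0.079  0.019 -0.044] eff6 0.069 Fz 7.8 z 0.0331 q6 -0.3879
torque [ 0.041 -0.023 -0.058] eff6 0.069 Fz 7.4 z 0.0331 q6 -0.3578
```

```bash
python3 -m jog '[[[0,0,0],[0,0,0.025]],[[0,0,0],[0,0,0.025]]]' >/dev/null; python3 tq.py; python3 -m jog '[[[0,0,0],[0,0,0.025]],[[0,0,0],[0,0,0.025]]]' >/dev/null; python3 tq.py
```

```text
torque [ 0.063 -0.006 -0.02 ] eff6 0.051 Fz 7.3 z 0.0331 q6 -0.3329
torque [ 0.095  0.003 -0.034] eff6 0.051 Fz 6.9 z 0.0332 q6 -0.308
```

```bash
python3 -m jog '[[[0,0,0],[0,0,0.025]],[[0,0,0],[0,0,0.025]]]' >/dev/null; python3 tq.py; python3 -m jog '[[[0,0,0],[0,0,0.025]],[[0,0,0],[0,0,0.025]]]' >/dev/null; python3 tq.py;python3 -m jog '[[[0,0,0],[0,0,0.025]],[[0,0,0],[0,0,0.025]]]' >/dev/null; python3 tq.py
```

```text
torque [ 0.077 -0.036  0.008] eff6 0.051 Fz 7.0 z 0.0332 q6 -0.2829
torque [ 0.048 -0.02  -0.044] eff6 0.051 Fz 7.4 z 0.0332 q6 -0.2579
torque [ 0.079 -0.011 -0.054] eff6 0.051 Fz 8.0 z 0.0331 q6 -0.2329
```

```bash
python3 -m jog '[[[0,0,0],[0,0,0.025]],[[0,0,0],[0,0,0.025]]]' >/dev/null; python3 tq.py; python3 -m jog '[[[0,0,0],[0,0,0.025]],[[0,0,0],[0,0,0.025]]]' >/dev/null; python3 tq.py;python3 -m jog '[[[0,0,0],[0,0,0.025]],[[0,0,0],[0,0,0.025]]]' >/dev/null; python3 tq.py
```

```text
torque [ 0.044 -0.025  0.098] eff6 0.222 Fz 7.6 z 0.0332 q6 -0.2084
torque [-0.026  0.03   0.327] eff6 0.408 Fz 7.7 z 0.0331 q6 -0.1839
torque [0.002 0.03  0.434] eff6 0.48 Fz 8.2 z 0.0331 q6 -0.1591
```

Stop met (moment rose to 0.43). I'll back off to relieve it.

```bash
python3 -m jog '[[[0,0,0],[0,0,-0.03]],[[0,0,0],[0,0,-0.04]],[[0,0,0],[0,0,-0.04]]]' >/dev/null; python3 tq.py
```

```text
torque [ 0.061 -0.006  0.138] eff6 0.102 Fz 6.9 z 0.0331 q6 -0.1988
```

```bash
python3 -m jog '[[[0,0,-0.002],[0,0,0]],[[0,0,-0.004],[0,0,0]],[[0,0,-0.005],[0,0,0]],[[0,0,-0.005],[0,0,0]]]'; python3 tq.py;python3 -m jog '[[[0,0,-0.0015],[0,0,0]],[[0,0,-0.003],[0,0,0]],[[0,0,-0.003],[0,0,0]]]'; python3 tq.py
```

```text
t: 19.2
tool_pos: [0.5114, -0.0645, 0.0377]
tool_rot: [2.298, 2.139, 0.003]
contact_force: [4.3, 0.2, 3.7]
opening: 0.0329
grip_force: 39.6
torque [ 0.012 -0.877  0.145] eff6 0.149 Fz 3.7 z 0.0377 q6 -0.1985
t: 19.5
tool_pos: [0.5114, -0.0645, 0.0405]
tool_rot: [2.298, 2.139, 0.003]
contact_force: [5.3, 0.6, 2.6]
opening: 0.0328
grip_force: 39.6
torque [-0.104 -1.04   0.13 ] eff6 0.144 Fz 2.6 z 0.0405 q6 -0.1985
```

```bash
python3 -m jog '[[[0,0,0],[0,0,0]],[[0,0,0],[0,0,0]],[[0,0,0],[0,0,0]],[[0,0,0],[0,0,0]],[[0,0,0],[0,0,0]]]' 0.6;python3 tq.py; python3 -m jog '[[[0,0,-0.02],[0,0,0]],[[0,0,-0.05],[0,0,0]],[[0,0,-0.09],[0,0,0]],[[0,0,-0.13],[0,0,0]],[[0,0,-0.16],[0,0,0]]]';python3 -m jog '[[[0,0,-0.02],[0,0,0]],[[0,0,-0.02],[0,0,0]],[[0,0,-0.02],[0,0,0]]]'; python3 tq.py;  python3 go.py 0.5088 -0.0657 0.230 0.2
```

```text
t: 20.0
tool_pos: [0.5097, -0.0642, 0.0395]
tool_rot: [-2.299, -2.139, 0.001]
contact_force: [0.2, -0.3, 0.9]
opening: 0.0513
grip_force: 0.0
torque [-0.014  0.009  0.051] eff6 0.0 Fz 0.9 z 0.0395 q6 -0.1983
t: 20.5
tool_pos: [0.5108, -0.0645, 0.2029]
tool_rot: [2.298, 2.138, 0.002]
contact_force: [0.5, 0.3, -0.3]
opening: 0.051
grip_force: 0.0
t: 20.8
tool_pos: [0.51, -0.0643, 0.2194]
tool_rot: [-2.3, -2.14, -0.0]
contact_force: [0.2, -0.4, 0.6]
opening: 0.0511
grip_force: 0.0
torque [0.043 0.063 0.001] eff6 0.0 Fz 0.6 z 0.2194 q6 -0.1984
cur 20.8 [ 0.51   -0.0643  0.2194] yaw -0.072 q [-0.27 -0.23  1.85  0.    1.52 -0.2 ] F [ 0.21 -0.44  0.63] op 0.0511
shift [-0.0015 -0.0011 -0.0106] turn [-0.    -0.    -0.272]
world x,y,z in tool: [[0.072, 0.997, -0.0], [0.997, -0.072, 0.0], [0.0, -0.0, -1.0]]
```

```bash
python3 -m jog '[[[-0.0015,-0.001,-0.01],[0,0,-0.14]],[[-0.0015,-0.001,-0.0106],[0,0,-0.272]],[[-0.0015,-0.001,-0.0106],[0,0,-0.272]],[[-0.0015,-0.001,-0.0106],[0,0,-0.272]]]' 0.7; cat > cmp.py <<'E'
import pickle,cv2,numpy as np
from station import ctrl,optics
o0,d0=pickle.load(open("w3.pkl","rb"));o=ctrl.get_obs();d=optics.get_image("wrist")
print("pose diff",(o["tool_pos"]-o0["tool_pos"]).round(4),(o["tool_rot"]-o0["tool_rot"]).round(4))
for im in(d0["image"],d["image"]):
    c=im[150:215,215:300];g=cv2.cvtColor(c,cv2.COLOR_BGR2GRAY)
    k=(g<45).astype(np.uint8);n,l,s,ce=cv2.connectedComponentsWithStats(k);i=1+s[1:,4].argmax()
    ys,xs=np.where(l==i);print("black",s[i],ce[i].round(2))
    hull=cv2.fillConvexPoly(np.zeros_like(g),cv2.convexHull(np.c_[xs,ys].astype(np.int32)),1)
    wy,wx=np.where((g>140)&(hull>0));
    if len(wx)>4:
        vx,vy,_,_=cv2.fitLine(np.c_[wx,wy].astype(np.float32),cv2.DIST_L2,0,.01,.01).ravel();print("ridge",len(wx),wx.mean().round(1),wy.mean().round(1),"angle",np.arctan2(vy,vx).round(3))
a=d0["image"][95:225,200:480];b=d["image"][95:225,200:480]
for nm,(x0,y0,x1,y1) in{"box":(210,100,320,222),"cover":(310,115,450,235),"knob":(232,150,280,195),"collar":(228,145,280,172)}.items():
    (sx,sy),r=cv2.phaseCorrelate(*[cv2.cvtColor(i["image"][y0:y1,x0:x1],cv2.COLOR_BGR2GRAY).astype(np.float32) for i in(d0,d)]);print(nm,"shift",round(sx,2),round(sy,2),round(r,2))
E
python3 cmp.py
```

```text
t: 21.2
tool_pos: [0.5083, -0.0655, 0.2285]
tool_rot: [-1.99, -2.427, 0.002]
contact_force: [-0.4, 0.4, -0.6]
opening: 0.0601
grip_force: 0.0
pose diff [-0.0006  0.0002 -0.0017] [-0.0033 -0.0011 -0.0023]
black [ 27   9  28  31 459] [41.04 22.73]
ridge 102 37.6 27.5 angle -0.101
black [ 27   9  28  31 459] [41.29 24.29]
ridge 101 38.1 25.1 angle 0.805
box shift 0.27 0.76 0.63
cover shift 0.67 0.14 0.93
knob shift 0.03 0.88 0.49
collar shift -0.1 0.58 0.73
```

```bash
python3 -m jog '[[[0,0,-0.02],[0,0,0]],[[0,0.04,-0.025],[0,0,0]],[[0,0.08,-0.03],[0,0,0]],[[0,0.12,-0.03],[0,0,0]],[[0,0.16,-0.03],[0,0,0]]]'; cat > cmp2.py <<'E'
import cv2,numpy as np
from station import ctrl,optics
a=np.load("scene_a.npz")["image"];b=optics.get_image("scene")["image"];np.savez("scene_b.npz",image=b)
x0,y0,x1,y1=290,180,325,222
def prof(im):
    g=cv2.cvtColor(im[y0:y1,x0:x1],cv2.COLOR_BGR2GRAY);k=(g<50).astype(np.uint8);n,l,s,c=cv2.connectedComponentsWithStats(k);i=1+s[1:,4].argmax()
    return s[i],c[i].round(2)
print(prof(a),prof(b))
G=lambda im:cv2.GaussianBlur(cv2.cvtColor(im,cv2.COLOR_BGR2GRAY),(3,3),0).astype(np.float32)
for nm,(p,q,r,s) in{"knob":(294,184,322,200),"collarbox":(290,205,322,222),"boxfront":(255,210,330,250),"cover+stay":(235,165,280,215)}.items():
    (sx,sy),R=cv2.phaseCorrelate(G(a[q:s,p:r]),G(b[q:s,p:r]));print(nm,round(sx,2),round(sy,2),round(R,2),"absdiff",np.abs(G(a[q:s,p:r])-G(b[q:s,p:r])).mean().round(2))
for im in(a,b):
    g=G(im);print([int(v) for v in g[182:216,305:310].mean(1)],[int(v) for v in g[182:216,311:315].mean(1)])
E
python3 cmp2.py; python3 cmp.py | head -1
```

```text
t: 21.75
tool_pos: [0.6673, -0.0336, 0.2598]
tool_rot: [-1.991, -2.43, 0.0]
contact_force: [-0.3, -0.0, -0.8]
opening: 0.0598
grip_force: 0.0
(array([  5,   6,  15,  22, 228], dtype=int32), array([11.68, 16.63])) (array([  5,   6,  15,  21, 237], dtype=int32), array([11.95, 16.09]))
knob 0.11 0.73 0.6 absdiff 8.7
collarbox 0.57 0.12 0.6 absdiff 3.05
boxfront 0.47 0.0 1.0 absdiff 0.83
cover+stay 0.5 -0.0 1.02 absdiff 0.68
[130, 131, 131, 124, 103, 91, 115, 136, 105, 50, 26, 26, 27, 27, 26, 27, 30, 36, 45, 54, 59, 60, 61, 79, 118, 148, 146, 129, 119, 117, 118, 119, 118, 119] [133, 137, 137, 133, 124, 107, 94, 89, 88, 88, 90, 99, 113, 123, 127, 128, 128, 124, 113, 100, 96, 97, 99, 104, 105, 98, 91, 88, 91, 100, 112, 118, 118, 119]
[130, 131, 131, 124, 101, 69, 45, 32, 27, 25, 25, 25, 26, 25, 26, 28, 30, 35, 43, 51, 57, 59, 57, 56, 73, 109, 130, 126, 118, 117, 119, 119, 119, 118] [134, 137, 138, 134, 124, 107, 93, 88, 88, 88, 90, 99, 113, 124, 127, 128, 128, 124, 112, 99, 94, 95, 99, 105, 106, 98, 90, 87, 91, 100, 111, 117, 119, 119]
pose diff [0.1624 0.0333 0.0267] [-0.0018 -0.0044 -0.006 ]Traceback (most recent call last):
  File "cmp.py", line 7, in <module>
    k=(g<45).astype(np.uint8);n,l,s,ce=cv2.connectedComponentsWithStats(k);i=1+s[1:,4].argmax()
                                                                               ~~~~~~~~~~~~~~^^
ValueError: attempt to get argmax of an empty sequence
```

The knob's top edge is back on its earlier rows, so it is up. Its ridge has turned 0.91 rad, putting the knob at about 0.8. The cover has not moved, so I'm handing in.

```bash
python3 -c "
from station import job
print(job.finish_job())"
```

```text
the job is handed in; nothing more can be done
None
```

The job is handed in: in my last camera checks the cover stood propped on its stay and the knob was up, turned about 0.9 rad to its stop; the moment there peaked near 0.43 N m, above the 0.15 to 0.3 advised, but I saw no clear collar slip.

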